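# Post the spent-blade case into the blade bank

## Task

The flat rectangular case of spent razor blades stands on edge in the rack on the lazy susan; post it through the slot in the lid of the blade bank so that it ends up completely inside. Keep hold of it until at least its lower quarter has been pushed into the slot, then let go so that it drops the rest of the way. Leave the round compact mirror in its place in the rack, and do not knock over the glass tumbler.

Things in the scene. Friction and masses are not known exactly. Their poses are not given: they have to be found in the camera images.
- case_mid (a point): Centre of the spent-blade case: loose flat rectangular black plastic case, about 70 g, 14 mm thick (its x axis), 50 mm wide (y), 100 mm tall (z, up). It stands in one of the two bays of the grey rack on the lazy susan (which one varies); the bay hides its lowest 20 mm, 1 mm play each side in thickness. Grip it across the 14 mm in its top third; lift straight up to leave the bay.
- slot (a point): Centre of the slot's mouth, level with the top of the blade bank's lid, 130 mm above the shelf. Slot 24 mm wide (point's x axis), 62 mm long (y); z up. The bank is a hollow white box with a flat grey lid 5 mm thick, 110 (x) by 130 (y) by 130 mm high, fixed, slot in the middle of the lid. It is 121 mm deep inside, so the upright case, let go in the slot, drops fully inside.
- mirror_mid (a point): Centre of the round compact mirror: loose black disc 58 mm across, 14 mm thick (its x axis), silver face, standing on edge in the rack's other bay, 100 mm from the case centre to centre along the case's y axis; top 59 mm above the bay's floor (bay floor 47 mm above the shelf). To be left there.
- tumbler_mid (a point): Centre of the glass tumbler, 68 mm across, 90 mm tall, z up, loose on the lazy susan 108 mm from the rack's long axis. On the rack's other side, about 100 mm off, stand a pump dispenser (58 mm across, 112 mm tall) and a low chrome drain stopper. The lazy susan is a white disc 330 mm across, top 22 mm above the shelf; it turns, with stiff friction (0.3 N m).
Mind the look-alikes: they are no part of the job. What is shaped like the part that bears case_mid but red is not meant.

How it is judged:
By the outcome, as a careful person would: the job done as asked, in the order asked, and still so for the second after the job is handed in, with the robot touching nothing.
It also fails if it takes over 48 s, if anything falls off the work surface, if the arm or the gripper's body presses on something with over 40 N, if the wrist force passes 120 N, or if a joint passes its speed limit or range.

## Robot

A 6-joint arm with a two-finger parallel gripper is mounted at the origin on the work surface. World frame = base frame: x ahead of the robot, y to its left, z up, the work surface at z = 0. Lengths are in m, angles in rad, forces in N, time in s.
With the tool pointing down it reaches from about 0.35 to 0.85 m from the base axis. Payload 8.1 kg.
Tool frame: the origin (TCP) lies between the finger pads; the fingertips stand robot.nose_length ahead of it and the grasp point (between the pads) lies 8 mm behind it (robot.nose_length is the distance from the TCP to the fingertips, in m); z points along the fingers, y is the direction in which the jaws open and shut (so a half turn about z gives the same grasp; the last joint's range is limited). The gripper opens to 85 mm and grips with 20 to 120 N. Pads are 22 mm wide; open, the fingers measure 114 mm over their backs; the gripper's body (76 mm by 85 mm) begins 54 mm behind the grasp point. The pads swing forward as they close: fully open they stand 13 mm farther back than shut.
Start: joints at [1.153, 0.13, 1.488, -0, 1.523, -0.085], TCP at [0.196, 0.567, 0.242] pointing down, gripper open.
Joint ranges: [-2.96, 2.96], [-0.89, 2.26], [0.02, 2.5], [-1.34, 4.48], [0, 2.73], [-2.66, 2.66]. Speed limits (rad/s): [2.39, 2.39, 2.79, 3.14, 3.14, 3.14].

## Interface

Orientations are given as [roll, pitch, yaw] about the fixed x, y, z axes, in that order (R = Rz(yaw) Ry(pitch) Rx(roll)).
In Python, from bench import robot, optics, nets gives the robot as it stands. The module is installed in compiled form; this text tells all that it offers.
- The arm moves only by the tool play_rows, never from a script. Its argument "moves" is a list of rows, each a list of 5 numbers: the closure, from -1 (fully open) to 1 (shut), then the shift along the tool's x, y, z scaled (see below), then the turn about the tool's z scaled (see below). A call has 1 to 8 rows; each row shifts and turns the commanded pose from where the row before left it, along the tool's axes as they then stand; what a row does not reach is not made up. The controller multiplies each number of a shift by 0.025 m and each number of a turn by 8 degrees. A row lasts 1/10 s, in which the tool goes at most 50 mm and 8.59 degrees, less where a joint would pass 70% of its speed; a pose out of reach is approached as far as the arm can. A call with a number of a shift or a turn outside -1 to 1 is refused whole. A call with a gripper value outside its range is refused whole. The fingers move at their own pace and stop on an object; "newtons" is the grip in N (left out, the last holds). Time passes only in rows, so rows that do not move let the fingers close. It gives the time, the measured TCP pose, the force and the opening at its end, in the units of the state.
- robot.state(): the state, without advancing time (a new reading comes with each control period).
- optics.capture(name): name is "scene" or "side" or "wrist"; returns (picture, depth): 400x640x3 uint8, blue, green, red; 400x640 float32, m along the optical axis (not along the pixel's ray), 0 where there is no reading.
- optics.camera_model(name): a dict with "fx", "fy", "cx", "cy" (pixels), "rvec" (rotation vector, rad) and "tvec" (3), from world to camera coordinates, as OpenCV has them; the wrist camera has in their place "mount" (4x4, takes a point from camera to tool coordinates, whose origin is the TCP and whose axes are the flange's). Camera axes: x right, y down, z forward; pixel columns grow to the right and rows downward; lengths in m; the calibration is good to about 2 mm. A picture is of the moment at which its call begins: read the wrist's pose just before it. camera_model takes no time and is no camera call.
- robot.sign_off(): hands the job in, once; it reports no verdict.
Trained networks look in the newest picture that a camera, given by its name, has taken for a name from the list of things; names that differ only in an ending like _2 or _b are one class to them, and where a whole thing is asked for, a point or a joint stands for the part that bears it (a point fixed in the world has none). Each returns a list of dicts, best first, with "conf" (0 to 1); they miss things now and then, are a little off and sometimes report something else, mostly with a low value. They report only what shows in the picture. A call takes as long as a camera call. They do not tell look-alikes from the thing itself.
- nets.search_frame(camera, thing): "at" ([x, y, z] in m, in the coordinates of the camera as it stood for that picture, good to about 4 mm: the middle of the surface that is visible of it).
- nets.landmark_of(camera, thing): "at" ([x, y, z] in m, in the coordinates of the camera as it stood for that picture, good to about 4 mm: a listed point, or the origin of a listed thing).
The state is a dict: "clock": time; "qpos": joint angles; "qvel": joint speeds; "effort": joint torques, N m; "ee_pos": TCP position; "tool_rot": TCP orientation; "wrist_force": force on the tool from outside, world axes, zero at the start; "ft_torque": the same for the moment, N m; "grip_width": finger opening in m.
Only numpy, scipy, OpenCV 4.12 (cv2) and the standard library are available. Lean on these libraries where they do the work, as an engineer would, in place of code of your own. Each camera call takes 0.05 s, during which the arm holds its last target.

## Working session

There is one attempt and no reset: what is moved stays moved. The work goes in short steps, Python scripts to look and compute and a tool call to move; the robot and the scene stay as the last step left them, time stands still between calls to the robot, and variables do not carry over. Pictures are saved under pics/ and viewed, and the job is handed in when it is done.

Besides the shell and the picture viewer there is one more tool, called after ">>>" as name([rows], argument=value, ...), one row to a line, values as JSON. play_rows: Moves the arm, as the interface text tells. Its arguments: {"type":"object","properties":{"moves":{"type":"array"},"newtons":{"type":"number"}},"required":["moves"]}

```bash
mkdir -p pics; ls
python3 - <<'E'
from bench import robot, optics, nets
import cv2
print(robot.state(), robot.nose_length)
for c in ["scene","side","wrist"]:
    p,d=optics.capture(c); cv2.imwrite(f"pics/{c}0.png",p); 
    import numpy as np; np.save(f"{c}0.npy",d); print(c,optics.camera_model(c))
E
```

```text
pics
{'clock': 0.0, 'qpos': array([ 1.15260190e+00,  1.31174807e-01,  1.48933006e+00,  1.09240859e-05,
        1.52297300e+00, -8.53944066e-02]), 'qvel': array([ 0.00168271,  0.00028541, -0.00092987, -0.00040658,  0.00108714,
       -0.00073447]), 'effort': array([ 2.32228349e-04, -5.69376469e+01, -5.00567079e+01,  7.88408238e-05,
        1.44624675e-02, -2.85049492e-05]), 'ee_pos': array([0.1957653 , 0.56659078, 0.24120837]), 'tool_rot': array([-3.13971524e+00, -1.71661742e-04,  2.80879194e+00]), 'wrist_force': array([ 0.04127306, -0.73935488,  0.68597396]), 'ft_torque': array([-0.03047351, -0.03960327, -0.00925499]), 'grip_width': 0.08559844573308607} 0.011
scene {'fx': 472.8476945393304, 'fy': 472.8476945393304, 'cx': 310.4779993887782, 'cy': 201.3933260934413, 'rvec': array([ 2.38976363,  0.85002417, -0.2551037 ]), 'tvec': array([-0.42492799, -0.18834898,  1.12274653])}
side {'fx': 372.9766110768499, 'fy': 372.9766110768499, 'cx': 318.48599484091534, 'cy': 202.85962313844556, 'rvec': array([ 2.04452378, -0.75242649,  0.39342983]), 'tvec': array([-0.39552933,  0.30024121,  0.58723405])}
wrist {'fx': 331.7897472537392, 'fy': 331.7897472537392, 'cx': 316.87228666840224, 'cy': 198.61176632645618, 'mount': array([[-5.00017223e-04, -9.58820984e-01, -2.84010687e-01,
         7.12167994e-02],
       [ 9.99999713e-01, -3.17874001e-04, -6.87413628e-04,
         1.80870188e-04],
       [ 5.68826998e-04, -2.84010950e-01,  9.58820868e-01,
        -1.32076279e-01],
       [ 0.00000000e+00,  0.00000000e+00,  0.00000000e+00,
         1.00000000e+00]])}
```

View pics/scene0.png

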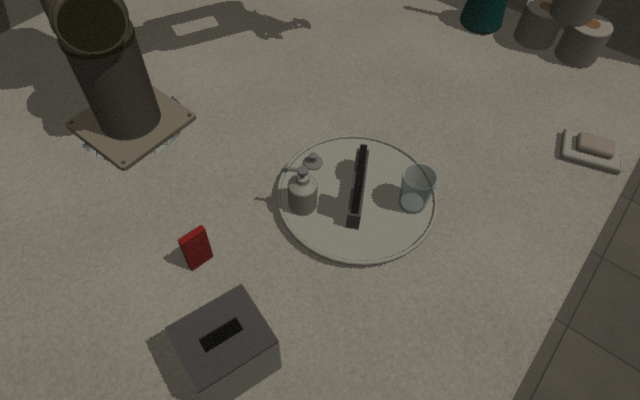

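View pics/side0.png

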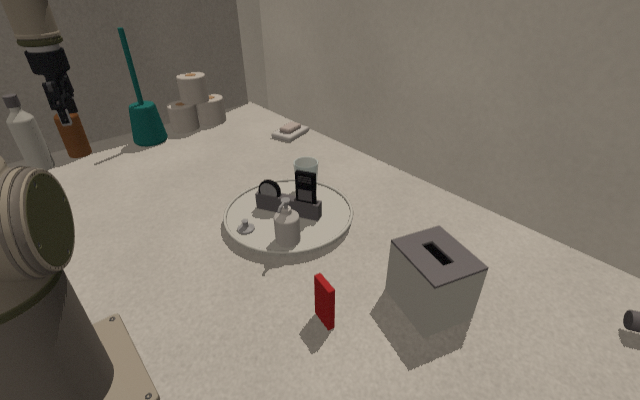

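View pics/wrist0.png

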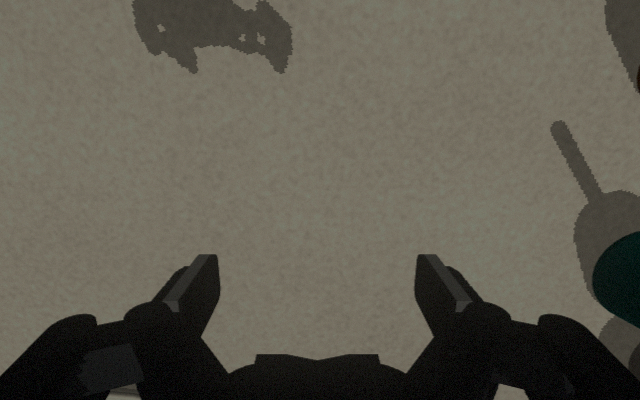

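The scene view shows the bank with its slot at about (221,335), the rack on the susan around (358,185), the tumbler at (415,190), the pump at (302,192), and the red look-alike at (197,248). In the side view the case stands in the bay nearer the bank, at about (306,187), with the mirror at (269,190). Next I'll take 3D positions.

```bash
cat > h.py <<'E'
import numpy as np, cv2
from bench import robot, optics, nets
from scipy.spatial.transform import Rotation as Ro
def T(c, st=None):
    m=optics.camera_model(c)
    if 'mount' in m:
        st=st or robot.state()
        W=np.eye(4); W[:3,:3]=Ro.from_euler('xyz',st['tool_rot']).as_matrix(); W[:3,3]=st['ee_pos']
        return W@m['mount']
    R=cv2.Rodrigues(m['rvec'])[0]; M=np.eye(4); M[:3,:3]=R.T; M[:3,3]=-R.T@m['tvec']; return M
def cloud(c,d,M):
    m=optics.camera_model(c); v,u=np.mgrid[:d.shape[0],:d.shape[1]]
    P=np.stack([(u-m['cx'])/m['fx']*d,(v-m['cy'])/m['fy']*d,d],-1)
    P=P@M[:3,:3].T+M[:3,3]; P[d==0]=np.nan; return P
E
python3 - <<'E'
from h import *
np.set_printoptions(precision=4,suppress=True)
for c in ["scene","side"]:
    M=T(c)
    for t in ["case_mid","slot","mirror_mid","tumbler_mid"]:
        for r in nets.landmark_of(c,t)[:3]:
            p=M[:3,:3]@np.array(r['at'])+M[:3,3]; print(c,t,r['conf'],p)
P=cloud("scene",np.load("scene0.npy"),T("scene"))
Q=cloud("side",np.load("side0.npy"),T("side"))
for n,C,box in [("scene lid",P,(160,280,285,390)),("side lid",Q,(230,285,390,485))]:
    S=C[box[0]:box[1],box[2]:box[3]] if 0 else C[box[0]:box[1],box[2]:box[3]]
# lid by height
for n,C in (("scene",P),("side",Q)):
    ok=np.isfinite(C[...,2]); 
    for nm,cen,rad,lo,hi in [("lid",None,0,.12,.14)]:
        m=ok&(C[...,2]>lo)&(C[...,2]<hi)
        k,lab,st,ce=cv2.connectedComponentsWithStats(m.astype(np.uint8))
        for i in range(1,k):
            if st[i,4]>60: 
                X=C[lab==i]; print(n,"z.12-.14",st[i],np.nanmedian(X,0),cv2.minAreaRect(X[:,:2].astype(np.float32)))
print(robot.state()['clock'])
E
```

```text
scene case_mid 0.84 [0.5694 0.1068 0.0976]
scene case_mid 0.83 [ 0.4033 -0.1541  0.0506]
scene slot 0.76 [ 0.5785 -0.2557  0.1298]
scene mirror_mid 0.58 [0.5193 0.1936 0.0837]
scene tumbler_mid 0.69 [0.6461 0.2056 0.0714]
side case_mid 0.93 [ 0.3965 -0.1579  0.0496]
side case_mid 0.77 [0.5675 0.1071 0.0993]
side slot 0.95 [ 0.5744 -0.2523  0.1344]
side mirror_mid 0.75 [0.5224 0.1975 0.0813]
side mirror_mid 0.54 [ 0.5756 -0.2548  0.1324]
side tumbler_mid 0.86 [0.6465 0.2053 0.0714]
scene z.12-.14 [551   0  46  21 352] [0.6701 0.8832 0.1303] ((0.6658594012260437, 0.8975001573562622), (0.1061142086982727, 0.051890261471271515), 7.3342766761779785)
scene z.12-.14 [613   0  27  10 155] [0.7709 1.0305 0.1268] ((0.7636590600013733, 1.0319021940231323), (0.014209271408617496, 0.06584419310092926), 89.13072967529297)
scene z.12-.14 [ 82  72  67  34 523] [ 0.0599 -0.0298  0.1304] ((0.039398498833179474, -0.015615031123161316), (0.13780921697616577, 0.06549572199583054), 67.56688690185547)
scene z.12-.14 [283 166  26  11 156] [0.4721 0.0537 0.1338] ((0.46743255853652954, 0.05033392086625099), (
[... 1558 characters left out ...]
400512695)
side z.12-.14 [295 175  21  11 151] [0.5638 0.1018 0.13  ] ((0.5638857483863831, 0.1042366474866867), (0.01304268091917038, 0.0491652712225914), 40.21382141113281)
side z.12-.14 [277 197  14  16 101] [0.4678 0.052  0.1346] ((0.46364763379096985, 0.05048687011003494), (0.044551391154527664, 0.020375462248921394), 39.96192932128906)
side z.12-.14 [ 391  225   98   66 3316] [ 0.5678 -0.2654  0.1315] ((0.5791838765144348, -0.25439563393592834), (0.1333426982164383, 0.11259123682975769), 72.73899841308594)
side z.12-.14 [   0  313   91   83 1224] [ 0.0143 -0.064   0.13  ] ((0.022299781441688538, -0.04525456577539444), (0.12643830478191376, 0.04192911833524704), 26.050861358642578)
0.55
```

```bash
python3 - <<'E'
from h import *
np.set_printoptions(precision=4,suppress=True)
for n in ("scene","side"):
    C=cloud(n,np.load(n+"0.npy"),T(n))
    near=(np.hypot(C[...,0]-.568,C[...,1]-.107)<.045)
    for lo,hi in [(.075,.10),(.10,.143),(.144,.15),(.075,.16)]:
        X=C[near&(C[...,2]>lo)&(C[...,2]<hi)]
        if len(X)<8: print(n,lo,len(X)); continue
        Xc=X[:,:2]-X[:,:2].mean(0); u,s,vt=np.linalg.svd(Xc,full_matrices=False)
        print(n,lo,len(X),X.mean(0),np.degrees(np.arctan2(vt[0,1],vt[0,0]))%180,s/np.sqrt(len(X)),cv2.minAreaRect(X[:,:2].astype(np.float32)))
    X=C[(np.hypot(C[...,0]-.545,C[...,1]-.15)<.12)&(C[...,2]>.055)&(C[...,2]<.07)]
    print(n,'rack',len(X),cv2.minAreaRect(X[:,:2].astype(np.float32)))
E
python3 - <<'E'
import cv2
p=cv2.imread('pics/scene0.png'); cv2.imwrite('pics/sc_crop.png',cv2.resize(p[110:280,250:460],None,fx=3.5,fy=3.5,interpolation=2))
p=cv2.imread('pics/side0.png'); cv2.imwrite('pics/si_crop.png',cv2.resize(p[140:270,210:370],None,fx=4.5,fy=4.5,interpolation=2))
E
```

```text
scene 0.075 63 [0.5815 0.0873 0.0881] 27.39332129845007 [0.0042 0.0018] ((0.5806118249893188, 0.0891316682100296), (0.014722799882292747, 0.009812424890697002), 32.202674865722656)
scene 0.1 126 [0.5799 0.0893 0.1235] 124.96308862860289 [0.0086 0.0046] ((0.5718497037887573, 0.10415124893188477), (0.015331344678997993, 0.04488492012023926), 29.43210792541504)
scene 0.144 169 [0.5703 0.1068 0.1474] 120.05775600252663 [0.0149 0.004 ] ((0.570065438747406, 0.10737425088882446), (0.01389184221625328, 0.04986487329006195), 29.390798568725586)
scene 0.075 368 [0.5757 0.0972 0.1291] 119.93594738665496 [0.0155 0.0043] ((0.5703334808349609, 0.10683861374855042), (0.015331344678997993, 0.051056116819381714), 29.43210792541504)
scene rack 592 ((0.5777062773704529, 0.13753259181976318), (0.16849231719970703, 0.18997721374034882), 1.3263180255889893)
side 0.075 169 [0.5637 0.1036 0.0874] 121.11582183768991 [0.0149 0.0018] ((0.5637044310569763, 0.10441486537456512), (0.010056264698505402, 0.048939332365989685), 36.70916748046875)
side 0.1 326 [0.5643 0.1031 0.1216] 122.45370723022322 [0.0151 0.0019] ((0.5636967420578003, 0.104460209608078), (0.01304268091917038, 0.04985295981168747), 40.21382141113281)
side 0.144 87 [0.5669 0.1056 0.1475] 121.23338983167105 [0.0143 0.0041] ((0.5675510168075562, 0.10711532831192017), (0.014539686031639576, 0.048080924898386), 29.110450744628906)
side 0.075 591 [0.5645 0.1037 0.1159] 121.72481265917219 [0.0149 0.0027] ((0.5667853951454163, 0.10674245655536652), (0.01549147441983223, 0.050089918076992035), 31.583141326904297)
side rack 439 ((0.5570513010025024, 0.1322287768125534), (0.1603972464799881, 0.17463679611682892), 74.74402618408203)
```

View pics/sc_crop.png

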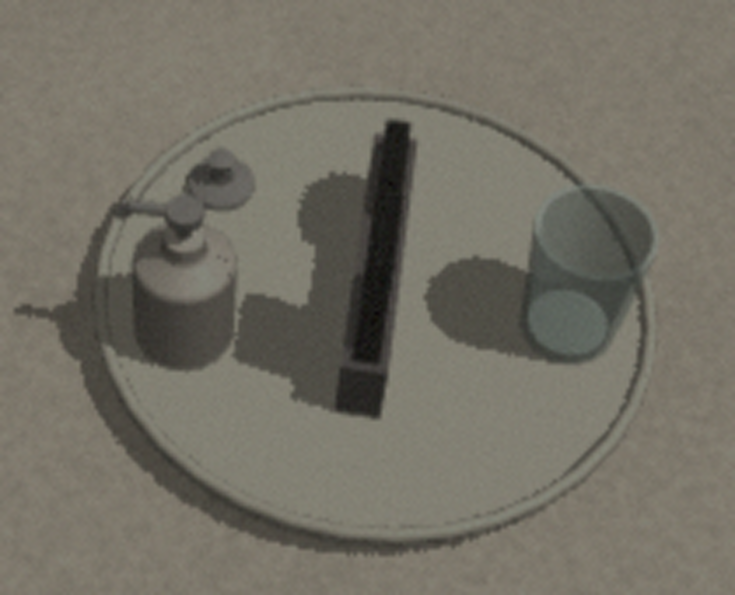

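View pics/si_crop.png

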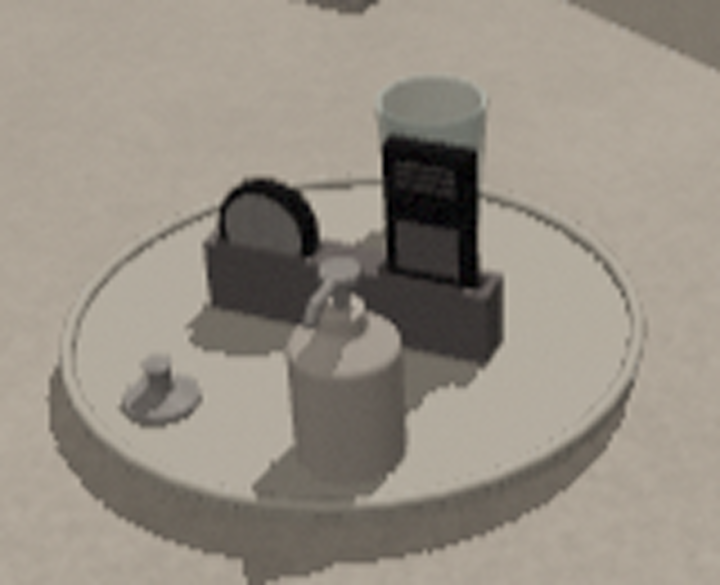

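>>> play_rows([
  [-1,0,0,0,0.9],
  [-1,0,0,0,0.9],
  [-1,0,0,0,0.9],
  [-1,0,0,0,0.9],
  [-1,0,0,0,0.9],
  [-1,0,0,0,0.8],
])

```text
clock: 1.15
ee_pos: [0.196, 0.5671, 0.2423]
tool_rot: [3.142, -0.0, 2.064]
wrist_force: [0.1, -1.0, -0.6]
grip_width: 0.0856
```

The crops show the black case in the bay nearer the bank and the mirror in the other bay. The pump is on one side and the tumbler on the other. The case is centred at about (0.5685, 0.107), with its long axis at about 120°. I'll move to hover above it.

>>> play_rows([
  [-1,-0.97,0.183,0,0],
  [-1,-0.97,0.183,0,0],
  [-1,-0.97,0.183,0,0],
  [-1,-0.97,0.183,0,0],
  [-1,-0.97,0.183,0,0],
  [-1,-0.97,0.183,0,0],
  [-1,-0.97,0.183,0,0],
  [-1,-0.97,0.183,0,0],
])

```text
clock: 1.95
ee_pos: [0.3214, 0.4134, 0.2425]
tool_rot: [3.141, -0.0, 2.069]
wrist_force: [-0.3, 0.4, -0.6]
grip_width: 0.0857
```

>>> play_rows([
  [-1,-0.97,0.183,0,0],
  [-1,-0.97,0.183,0,0],
  [-1,-0.97,0.183,0,0],
  [-1,-0.97,0.183,0,0],
  [-1,-0.97,0.183,0,0],
  [-1,-0.97,0.183,0,0],
  [-1,-0.97,0.183,0,0],
  [-1,-0.97,0.183,0,0],
])

```text
clock: 2.75
ee_pos: [0.4462, 0.2603, 0.2425]
tool_rot: [3.141, 0.0, 2.069]
wrist_force: [-0.0, 0.2, 0.2]
grip_width: 0.0854
```

>>> play_rows([
  [-1,-0.97,0.183,0,0],
  [-1,-0.97,0.183,0,0],
  [-1,-0.97,0.183,0,0],
  [-1,-0.97,0.183,0,0],
  [-1,-0.97,0.183,0,0],
  [-1,-0.97,0.183,0,0],
  [-1,-0.97,0.183,0,0],
  [-1,-0.97,0.183,0,0],
])

```text
clock: 3.55
ee_pos: [0.5711, 0.1074, 0.2424]
tool_rot: [3.141, 0.0, 2.069]
wrist_force: [0.5, 0.3, 0.3]
grip_width: 0.0854
```

Run:
```python
from h import *
np.set_printoptions(precision=4,suppress=True)
st=robot.state(); p,d=optics.capture("wrist"); cv2.imwrite("pics/w1.png",p)
print(st['ee_pos'],st['tool_rot'],st['clock'])
M=T("wrist",st); C=cloud("wrist",d,M); np.save("w1.npy",C)
near=(np.hypot(C[...,0]-.568,C[...,1]-.107)<.045)
for lo,hi in [(.144,.152),(.1,.16)]:
    X=C[near&(C[...,2]>lo)&(C[...,2]<hi)]
    if len(X)>20:print(lo,len(X),X.mean(0),cv2.minAreaRect(X[:,:2].astype(np.float32)))
for t in ["case_mid","mirror_mid","tumbler_mid"]:
    for r in nets.landmark_of("wrist",t)[:3]: print(t,r['conf'],M[:3,:3]@np.array(r['at'])+M[:3,3])
```

```text
[0.5711 0.1074 0.2424] [3.1414 0.     2.0687] 3.55
0.144 1294 [0.5681 0.1095 0.1473] ((0.5684594511985779, 0.10847501456737518), (0.013726283796131611, 0.04976370185613632), 28.757299423217773)
0.1 1536 [0.5669 0.1118 0.1443] ((0.5684727430343628, 0.10854937136173248), (0.015413747169077396, 0.04990571364760399), 28.941259384155273)
case_mid 0.7 [ 0.3986 -0.1558  0.0481]
mirror_mid 0.89 [0.518  0.1957 0.0789]
tumbler_mid 0.84 [0.6453 0.2039 0.0644]
```

View pics/w1.png

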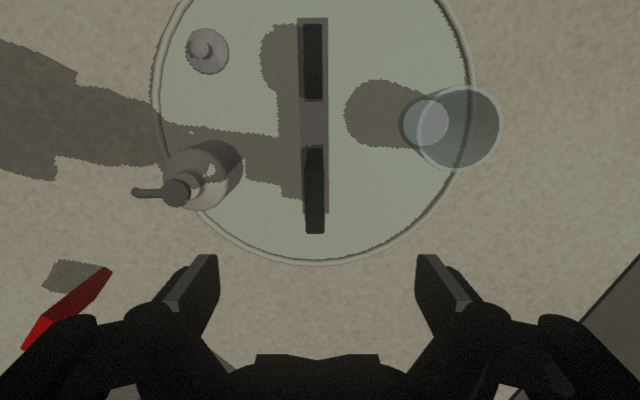

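The wrist view puts the case top at about (315,190) and centred between the fingers, with the mirror at (313,60) and the pump and tumbler clear on either side. I'll make a small correction, half-close for clearance, and descend.

>>> play_rows([
  [-0.3,0.07,-0.07,0,-0.06],
  [-0.3,0,0,0.8,0],
  [-0.3,0,0,0.8,0],
  [-0.3,0,0,0.8,0],
  [-0.3,0,0,0.8,0],
  [-0.3,0,0,0.8,0],
  [-0.3,0,0,0.8,0],
  [-0.3,0,0,0,0],
], newtons=30)

```text
clock: 4.55
ee_pos: [0.5652, 0.1097, 0.1191]
tool_rot: [-3.136, -0.002, 2.079]
wrist_force: [-0.3, 0.8, -0.7]
grip_width: 0.0551
```

Run:
```python
from h import *
st=robot.state(); print(st['ee_pos'],st['tool_rot'],st['wrist_force'])
p,d=optics.capture("wrist"); cv2.imwrite("pics/w2.png",p)
p,d=optics.capture("side"); cv2.imwrite("pics/s2.png",cv2.resize(p[100:300,180:440],None,fx=3,fy=3))
```

```text
[0.56515612 0.10965508 0.1190701 ] [-3.13637407e+00 -2.42012952e-03  2.07874380e+00] [-0.34884437  0.79210106 -0.66329212]
```

View pics/w2.png

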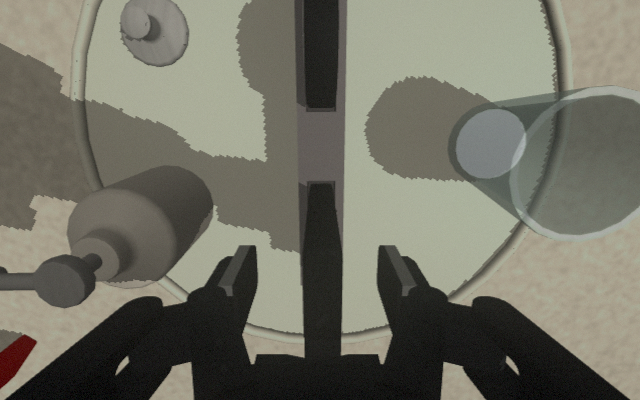

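View pics/s2.png

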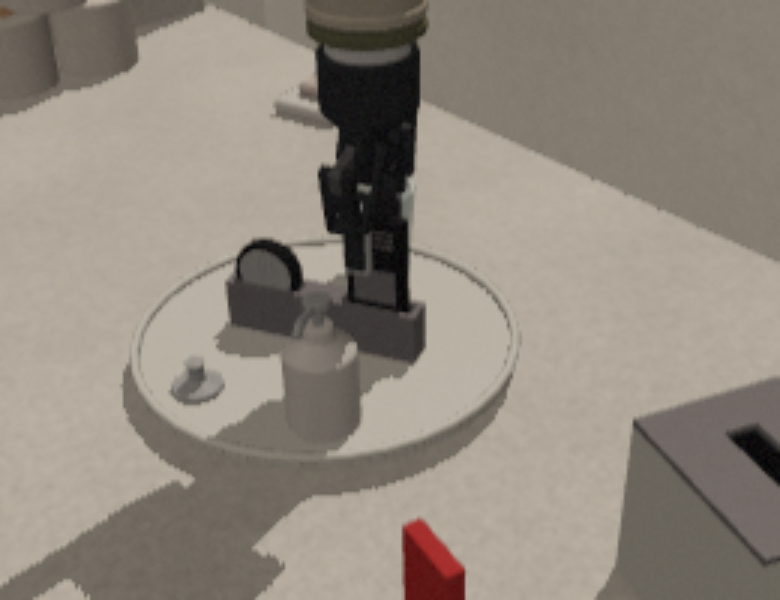

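The fingers straddle the case, which is about 2 mm to the +y side of their mid-line. I'll correct that and close.

>>> play_rows([
  [-0.3,-0.1,0.1,0,0],
  [-0.3,0,0,0,0],
  [-0.3,0,0,0,0],
])

```text
clock: 4.95
ee_pos: [0.5723, 0.108, 0.1235]
tool_rot: [3.14, 0.001, 2.077]
wrist_force: [-0.6, -0.7, 0.0]
grip_width: 0.0556
```

Run:
```python
from h import *
np.set_printoptions(precision=4,suppress=True)
st=robot.state(); print(st['ee_pos'],st['tool_rot'],st['wrist_force'])
p,d=optics.capture("wrist"); M=T("wrist",st); C=cloud("wrist",d,M)
X=C[(np.hypot(C[...,0]-.568,C[...,1]-.107)<.045)&(C[...,2]>.143)&(C[...,2]<.153)]
print(len(X),X.mean(0) if len(X) else 0, cv2.minAreaRect(X[:,:2].astype(np.float32)) if len(X)>10 else 0)
g=p[300].mean(1); print(g[240:400:4])
cv2.imwrite("pics/w3.png",p)
```

```text
[0.5723 0.108  0.1235] [3.1398 0.0007 2.0771] [-0.5885 -0.7212  0.0368]
5839 [0.5681 0.1111 0.1474] ((0.5689904689788818, 0.109321229159832), (0.05060744658112526, 0.07100316882133484), 89.45929718017578)
[ 33.3333  36.3333  29.6667  34.3333 160.6667 160.6667 161.6667 159.6667
 160.3333 161.     162.     161.6667 160.3333  35.6667  30.      36.3333
  35.3333  34.      35.3333  32.6667  38.      33.3333 136.6667 163.
 163.     164.3333 161.6667 163.     159.6667 163.6667 163.     161.6667
 162.3333 163.     160.3333 156.3333  36.6667  35.3333  35.      29.3333]
```

View pics/w3.png

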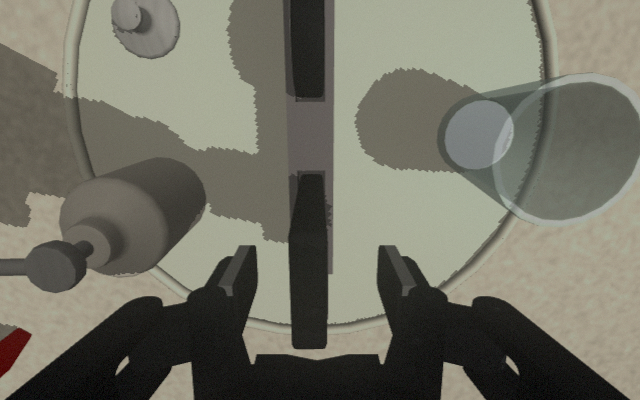

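>>> play_rows([
  [-0.3,0,0,0,0],
  [-0.3,0,0,0,0],
  [-0.3,0,0,0,0],
  [-0.3,0,0,0,0],
])

```text
clock: 5.4
ee_pos: [0.5714, 0.108, 0.1222]
tool_rot: [-3.141, -0.0, 2.077]
wrist_force: [0.2, 0.1, 1.3]
grip_width: 0.0551
```

>>> play_rows([
  [-0.3,0,0,0,0],
  [-0.3,0,0,0,0],
])

```text
clock: 5.6
ee_pos: [0.5714, 0.108, 0.1222]
tool_rot: [-3.141, -0.0, 2.077]
wrist_force: [-0.7, -0.3, -1.0]
grip_width: 0.0556
```

The earlier readings were taken while the arm was still settling. The TCP has now settled at x=0.5714, about 2.5 mm off in y, so I'll undo that correction and close.

>>> play_rows([
  [-0.3,0.05,-0.1,0,0],
  [-0.3,0,0,0,0],
  [-0.3,0,0,0,0],
  [-0.3,0,0,0,0],
  [-0.3,0,0,0,0],
])

```text
clock: 6.1
ee_pos: [0.5687, 0.1078, 0.1223]
tool_rot: [3.142, 0.0, 2.077]
wrist_force: [0.1, 0.3, 0.7]
grip_width: 0.0558
```

>>> play_rows([
  [1,0,0,0,0],
  [1,0,0,0,0],
  [1,0,0,0,0],
  [1,0,0,0,0],
  [1,0,0,0,0],
  [1,0,0,0,0],
  [1,0,0,0,0],
  [1,0,0,0,0],
], newtons=35)

```text
clock: 6.9
ee_pos: [0.5688, 0.1078, 0.1224]
tool_rot: [3.141, 0.0, 2.077]
wrist_force: [0.4, -0.3, 1.8]
grip_width: 0.0135
```

Run:
```python
from h import *
p,d=optics.capture("wrist"); cv2.imwrite("pics/w4.png",p); print(robot.state())
```

```text
{'clock': 6.95, 'qpos': array([ 9.88149300e-02,  1.61474908e-01,  1.67786464e+00, -6.93398833e-05,
        1.30209959e+00, -4.07560640e-01]), 'qvel': array([ 4.41005440e-04,  5.64735236e-04,  9.98347312e-06, -1.44952142e-04,
       -9.97563088e-04,  9.02884731e-04]), 'effort': array([ 9.09668044e-02, -5.50826311e+01, -4.65944982e+01,  3.96764756e-02,
        8.10235133e-02, -1.41333436e-03]), 'ee_pos': array([0.56875553, 0.1078124 , 0.12237426]), 'tool_rot': array([3.14147822e+00, 1.22225151e-04, 2.07719029e+00]), 'wrist_force': array([0.02550275, 0.0361474 , 0.39873863]), 'ft_torque': array([-0.00433687, -0.11528017,  0.01405347]), 'grip_width': 0.013375473143193144}
```

View pics/w4.png

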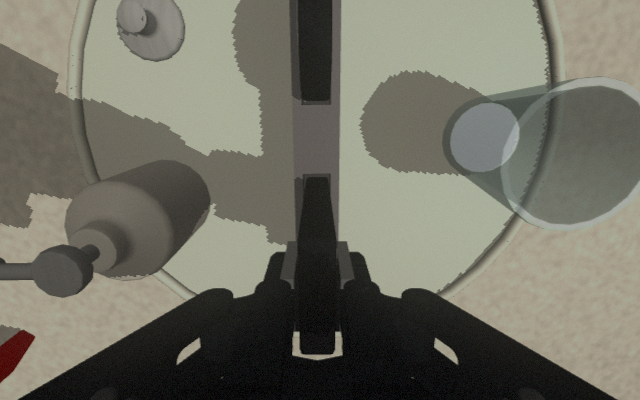

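The case is gripped at a width of 13.4 mm and is centred between the pads in the image. Next I lift straight up by 140 mm.

>>> play_rows([
  [1,0,0,-0.4,0],
  [1,0,0,-0.8,0],
  [1,0,0,-0.8,0],
  [1,0,0,-0.8,0],
  [1,0,0,-0.8,0],
  [1,0,0,-0.8,0],
  [1,0,0,-0.8,0],
  [1,0,0,-0.4,0],
])

```text
clock: 7.75
ee_pos: [0.5693, 0.1079, 0.2651]
tool_rot: [3.139, 0.001, 2.077]
wrist_force: [0.3, 0.4, -2.0]
grip_width: 0.0136
```

>>> play_rows([
  [1,0,0,0,0],
  [1,0,0,0,0],
  [1,0,0,0,0],
  [1,0,0,0,0],
])

```text
clock: 8.15
ee_pos: [0.568, 0.1078, 0.2609]
tool_rot: [-3.139, -0.001, 2.077]
wrist_force: [0.3, 0.1, -0.4]
grip_width: 0.014
```

Run:
```python
from h import *
p,d=optics.capture("side"); cv2.imwrite("pics/s3.png",p); np.save("s3.npy",d)
p,d=optics.capture("scene"); cv2.imwrite("pics/sc3.png",p);np.save("sc3.npy",d); st=robot.state();print(st['ee_pos'],st['tool_rot'])
np.set_printoptions(precision=4,suppress=True)
for n,f in (("side","s3.npy"),("scene","sc3.npy")):
    C=cloud(n,np.load(f),T(n))
    a=np.array([.569,.108])
    for lo,hi in [(.187,.20),(.20,.23),(.18,.235)]:
        X=C[(np.hypot(C[...,0]-a[0],C[...,1]-a[1])<.05)&(C[...,2]>lo)&(C[...,2]<hi)]
        if len(X)>10:
            Y=X-X.mean(0);u,s,vt=np.linalg.svd(Y,full_matrices=False);print(n,lo,len(X),X.mean(0),X[:,2].min(),vt[2],cv2.minAreaRect(X[:,:2].astype(np.float32)))
```

```text
[0.5682739  0.10778741 0.26133493] [-3.14015769e+00 -6.12243566e-04  2.07716119e+00]
side 0.187 101 [0.5635 0.1037 0.1939] 0.1874132214797996 [-0.8605 -0.5087 -0.0266] ((0.5623396039009094, 0.10468585789203644), (0.00969347357749939, 0.04986442252993584), 34.14157485961914)
side 0.2 267 [0.5632 0.1033 0.2151] 0.20032648201358194 [0.855  0.5184 0.0178] ((0.5625423192977905, 0.1044747531414032), (0.011410501785576344, 0.050242770463228226), 38.13083267211914)
side 0.18 414 [0.5632 0.1035 0.2119] 0.1874132214797996 [0.8558 0.517  0.0183] ((0.5624259114265442, 0.10439528524875641), (0.012152189388871193, 0.05031682178378105), 37.584503173828125)
scene 0.187 38 [0.5804 0.0869 0.1937] 0.18724287923925054 [ 0.4787 -0.8778 -0.0197] ((0.5811941623687744, 0.08672589063644409), (0.013522399589419365, 0.0050470647402107716), 31.593143463134766)
scene 0.2 105 [0.5807 0.0873 0.2147] 0.20023796752577805 [-0.4857  0.8741 -0.009 ] ((0.5798747539520264, 0.08923543244600296), (0.014500098302960396, 0.0103437639772892), 32.21105194091797)
scene 0.18 166 [0.5806 0.0873 0.2124] 0.18724287923925054 [-0.4695  0.8829 -0.0129] ((0.579980194568634, 0.08918370306491852), (0.014743066392838955, 0.010543782263994217), 32.21105194091797)
```

View pics/s3.png

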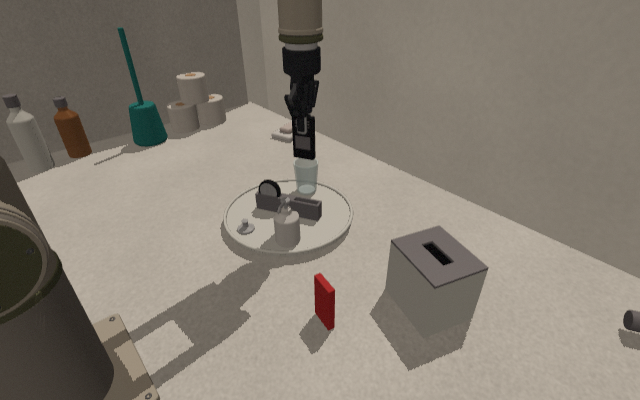

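View pics/sc3.png

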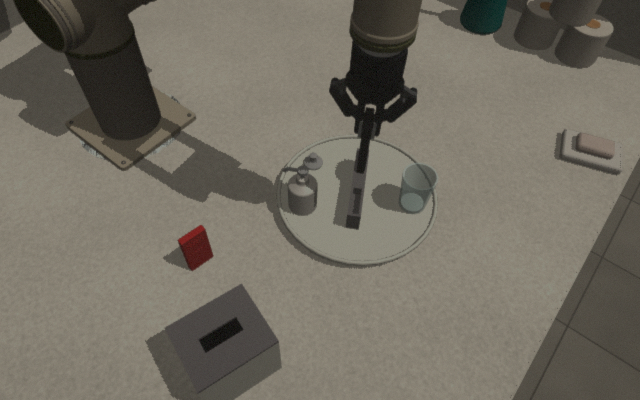

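The case is out of the bay and hanging upright, with the mirror, pump and tumbler undisturbed. Next I turn it and refine the slot's pose from the pictures.

>>> play_rows([
  [1,0,0,0,0.72],
  [1,0,0,0,0.72],
  [1,0,0,0,0.72],
  [1,0,0,0,0.72],
  [1,0,0,0,0.72],
  [1,0,0,0,0.72],
  [1,0,0,0,0.72],
  [1,0,0,0,0.72],
])

```text
clock: 9.05
ee_pos: [0.5685, 0.1078, 0.2619]
tool_rot: [-3.141, 0.0, 1.269]
wrist_force: [0.2, 0.5, -1.2]
grip_width: 0.0137
```

Run:
```python
from h import *
np.set_printoptions(precision=4,suppress=True)
for n,f,b in (("scene","sc3",(190,255,305,365)),("side","s3",(415,462,235,270))):
    p=cv2.imread(f"pics/{f}.png"); m=optics.camera_model(n); M=T(n)
    g=p.mean(2); mask=np.zeros(g.shape,bool); sub=g[b[2]:b[3],b[0]:b[1]]
    mask[b[2]:b[3],b[0]:b[1]]=sub<(np.median(sub)*.62 if 1 else 0)
    k,lab,st,ce=cv2.connectedComponentsWithStats(mask.astype(np.uint8)); i=1+st[1:,4].argmax()
    v,u=np.nonzero(lab==i); r=np.stack([(u-m['cx'])/m['fx'],(v-m['cy'])/m['fy'],np.ones(len(u))],-1)@M[:3,:3].T
    t=(.13-M[2,3])/r[:,2]; X=M[:3,3]+r*t[:,None]
    print(n,st[i],np.median(sub),cv2.minAreaRect(X[:,:2].astype(np.float32)))
print(robot.state()['clock'])
```

```text
scene [199 318  44  34 639] 71.0 ((0.5797225832939148, -0.2543776333332062), (0.06149761378765106, 0.023136286064982414), 72.80726623535156)
side [422 242  31  23 291] 106.33333333333333 ((0.5807002782821655, -0.25448864698410034), (0.06045116111636162, 0.022499103099107742), 71.97138214111328)
9.05
```

The slot is at (0.580, −0.2545) with its axis at 72.7°, and the two cameras agree. I'll carry the case over it.

>>> play_rows([
  [1,-0.856,0.297,0,0],
  [1,-0.856,0.297,0,0],
  [1,-0.856,0.297,0,0],
  [1,-0.856,0.297,0,0],
  [1,-0.856,0.297,0,0],
  [1,-0.856,0.297,0,0],
  [1,-0.856,0.297,0,0],
  [1,-0.856,0.297,0,0],
])

```text
clock: 9.85
ee_pos: [0.575, -0.0742, 0.2619]
tool_rot: [-3.141, 0.0, 1.273]
wrist_force: [-0.1, 0.3, -0.5]
grip_width: 0.0133
```

>>> play_rows([
  [1,-0.856,0.297,0,0],
  [1,-0.856,0.297,0,0],
  [1,-0.856,0.297,0,0],
  [1,-0.856,0.297,0,0],
  [1,-0.856,0.297,0,0],
  [1,-0.856,0.297,0,0],
  [1,-0.856,0.297,0,0],
  [1,-0.856,0.297,0,0],
])

```text
clock: 10.65
ee_pos: [0.5816, -0.2552, 0.2618]
tool_rot: [-3.141, -0.0, 1.273]
wrist_force: [-0.6, -0.1, -0.5]
grip_width: 0.0139
```

>>> play_rows([
  [1,0,0,0,0],
  [1,0,0,0,0],
  [1,0,0,0,0],
  [1,0,0,0,0],
  [1,0,0,0,0],
  [1,0,0,0,0],
])

```text
clock: 11.25
ee_pos: [0.5819, -0.2538, 0.2625]
tool_rot: [3.141, 0.0, 1.274]
wrist_force: [-0.6, 1.2, -0.1]
grip_width: 0.0141
```

Run:
```python
from h import *
np.set_printoptions(precision=4,suppress=True)
st=robot.state();print(st['ee_pos'],st['tool_rot'])
for n in ("side","scene","wrist"):
    p,d=optics.capture(n); cv2.imwrite(f"pics/{n}5.png",p)
    C=cloud(n,d,T(n,st)); a=np.array([.58,-.2545])
    for lo,hi in [(.18,.225)]:
        X=C[(np.hypot(C[...,0]-a[0],C[...,1]-a[1])<.05)&(C[...,2]>lo)&(C[...,2]<hi)]
        if len(X)>10:
            Y=X-X.mean(0);u,s,vt=np.linalg.svd(Y,full_matrices=False);print(n,lo,len(X),X.mean(0),X[:,2].min(),vt[2],cv2.minAreaRect(X[:,:2].astype(np.float32)))
```

```text
[ 0.5819 -0.2538  0.2625] [3.1414 0.     1.2736]
side 0.18 484 [ 0.5752 -0.2572  0.2078] 0.1890808854892418 [-0.9812  0.1927 -0.0085] ((0.5760778784751892, -0.25242123007774353), (0.05150627717375755, 0.013063844293355942), 86.17603302001953)
scene 0.18 339 [ 0.5888 -0.258   0.205 ] 0.18882910334767777 [-0.9531  0.3027  0.0026] ((0.5891616940498352, -0.25586044788360596), (0.05042094737291336, 0.010667437687516212), 63.22480773925781)
wrist 0.18 343 [ 0.5901 -0.2292  0.2089] 0.1896591255842384 [0.3012 0.9536 0.001 ] ((0.5898821353912354, -0.22991421818733215), (0.0025209563318639994, 0.014001652598381042), 72.2059555053711)
```

View pics/side5.png

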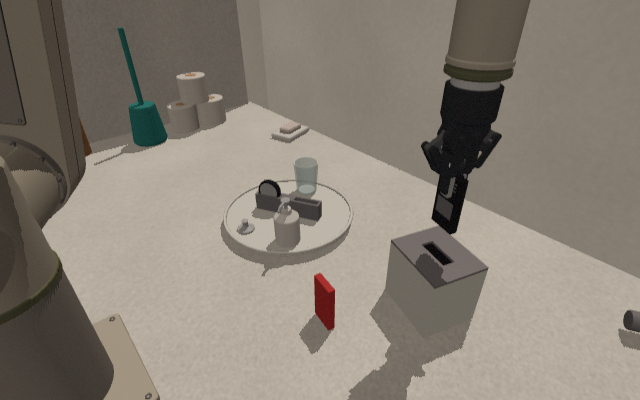

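View pics/scene5.png

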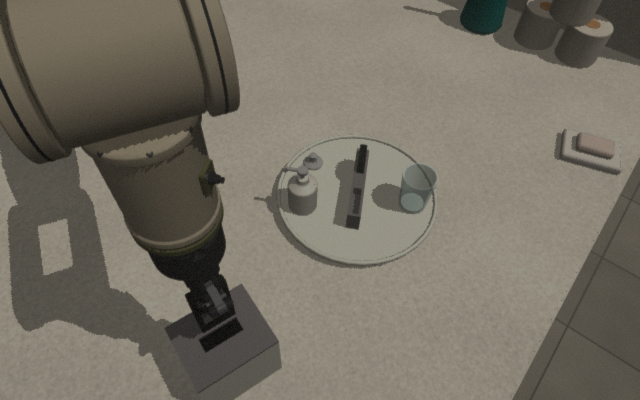

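View pics/wrist5.png

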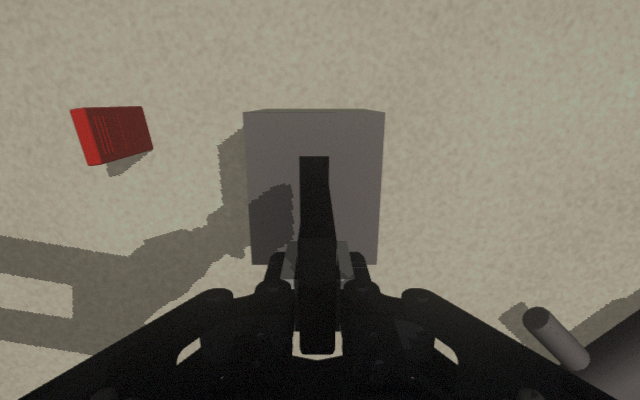

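The case is over the slot, about 2 mm off in the jaw direction. I'll correct that and lower the bottom just into the mouth.

>>> play_rows([
  [1,-0.04,-0.07,0,0.03],
  [1,0,0,0.4,0],
  [1,0,0,0.5,0],
  [1,0,0,0.5,0],
  [1,0,0,0.3,0],
  [1,0,0,0,0],
  [1,0,0,0,0],
  [1,0,0,0,0],
])

```text
clock: 12.2
ee_pos: [0.5801, -0.255, 0.2205]
tool_rot: [3.141, 0.0, 1.269]
wrist_force: [-0.1, 0.8, -1.3]
grip_width: 0.0137
```

Run:
```python
from h import *
np.set_printoptions(precision=4,suppress=True)
st=robot.state();print(st['ee_pos'],st['tool_rot'])
for n,b in (("side",(170,290,370,510)),("scene",(240,400,140,300))):
    p,d=optics.capture(n); cv2.imwrite(f"pics/{n}6.png",cv2.resize(p[b[0]:b[1],b[2]:b[3]],None,fx=4,fy=3.7 if n=="scene" else 4,interpolation=2))
```

```text
[ 0.5801 -0.255   0.2205] [3.1405 0.0002 1.2687]
```

View pics/side6.png

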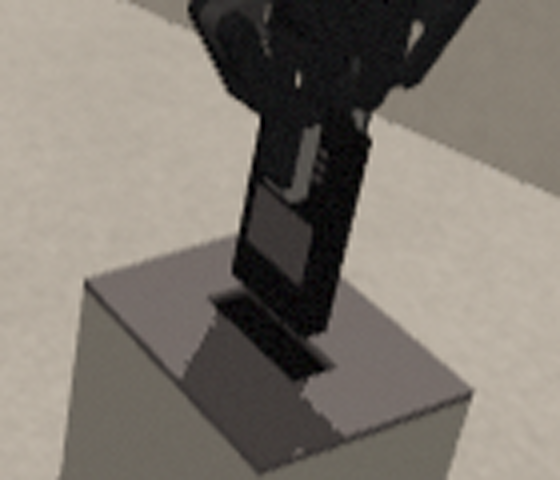

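View pics/scene6.png

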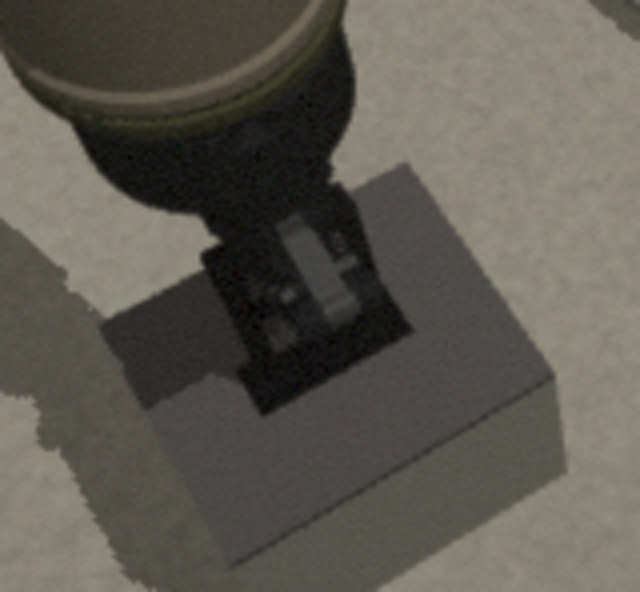

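The case is aligned and its bottom is about 15 mm above the lid. I'll lower it by 32 mm and check the forces.

>>> play_rows([
  [1,0,0,0.25,0],
  [1,0,0,0.35,0],
  [1,0,0,0.35,0],
  [1,0,0,0.35,0],
  [1,0,0,0,0],
  [1,0,0,0,0],
  [1,0,0,0,0],
])

```text
clock: 13.0
ee_pos: [0.58, -0.2549, 0.1877]
tool_rot: [3.141, 0.0, 1.269]
wrist_force: [0.5, -0.2, -1.7]
grip_width: 0.0138
```

Run:
```python
from h import *
np.set_printoptions(precision=4,suppress=True)
st=robot.state();print(st['ee_pos'],st['tool_rot'],st['wrist_force'],st['ft_torque'])
for n,b in (("side",(170,290,370,510)),):
    p,d=optics.capture(n); cv2.imwrite(f"pics/{n}7.png",cv2.resize(p[b[0]:b[1],b[2]:b[3]],None,fx=4,fy=4,interpolation=2))
```

```text
[ 0.58   -0.2549  0.1877] [3.141  0.0001 1.2687] [ 0.5254 -0.2193 -1.6568] [0.0088 0.0109 0.0143]
```

View pics/side7.png

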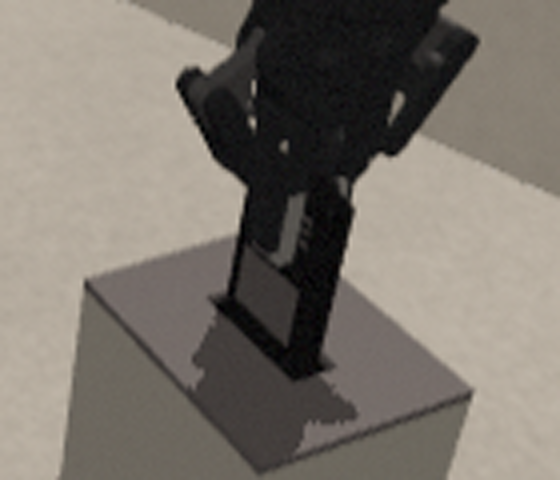

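The case's bottom is in the slot with no contact force. I'll lower it 30 mm more, so about 48 mm is in, and then release.

>>> play_rows([
  [1,0,0,0.25,0],
  [1,0,0,0.35,0],
  [1,0,0,0.35,0],
  [1,0,0,0.25,0],
  [1,0,0,0,0],
  [1,0,0,0,0],
  [1,0,0,0,0],
  [1,0,0,0,0],
])

```text
clock: 13.85
ee_pos: [0.5801, -0.255, 0.1579]
tool_rot: [3.141, 0.0, 1.269]
wrist_force: [-0.5, -0.0, -0.9]
grip_width: 0.0139
```

Run:
```python
from h import *
np.set_printoptions(precision=4,suppress=True)
st=robot.state();print(st['ee_pos'],st['wrist_force'],st['ft_torque'],st['grip_width'])
p,d=optics.capture("side");b=(170,290,370,510); cv2.imwrite(f"pics/side8.png",cv2.resize(p[b[0]:b[1],b[2]:b[3]],None,fx=4,fy=4,interpolation=2))
```

```text
[ 0.5801 -0.255   0.1579] [-0.5099 -0.0159 -0.8686] [-0.0223 -0.033  -0.02  ] 0.013878828821541123
```

View pics/side8.png

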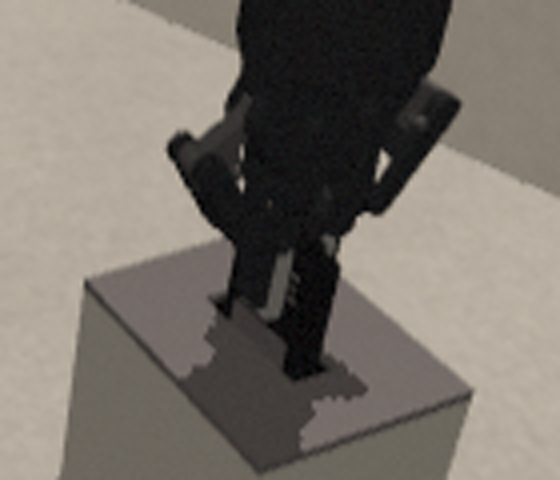

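About half of the case is in the slot and there is no load on the wrist. I'll let go.

>>> play_rows([
  [-0.6,0,0,0,0],
  [-0.6,0,0,0,0],
  [-0.6,0,0,0,0],
  [-0.6,0,0,0,0],
  [-0.6,0,0,0,0],
  [-0.6,0,0,0,0],
])

```text
clock: 14.5
ee_pos: [0.5798, -0.2548, 0.1573]
tool_rot: [-3.142, -0.0, 1.269]
wrist_force: [-1.1, 0.4, -0.1]
grip_width: 0.0683
```

>>> play_rows([
  [-0.6,0,0,-0.4,0],
  [-0.6,0,0,-0.7,0],
  [-0.6,0,0,-0.7,0],
  [-0.6,0,0,-0.7,0],
  [-0.6,0,0,-0.7,0],
  [-0.6,0,0,-0.7,0],
  [-0.6,0,0,-0.4,0],
  [-0.6,0,0,0,0],
])

```text
clock: 15.3
ee_pos: [0.5807, -0.2553, 0.2674]
tool_rot: [3.138, 0.001, 1.269]
wrist_force: [0.9, 0.2, -0.1]
grip_width: 0.0685
```

Run:
```python
from h import *
np.set_printoptions(precision=4,suppress=True)
st=robot.state();print(st['ee_pos'],st['wrist_force'],st['clock'])
for n in ("side","wrist"):
    p,d=optics.capture(n); cv2.imwrite(f"pics/{n}9.png",p)
    C=cloud(n,d,T(n,st)); X=C[(np.hypot(C[...,0]-.58,C[...,1]+.2545)<.035)&(C[...,2]<.2)]
    if len(X): print(n,len(X),X[:,2].max(),np.percentile(X[:,2],[0,5,50,95]))
```

```text
[ 0.5807 -0.2553  0.2674] [ 0.9095  0.1628 -0.1434] 15.3
side 570 0.13357566154014783 [0.1263 0.1286 0.1316 0.1329]
wrist 4670 0.13450330492645823 [0.0052 0.0077 0.1318 0.1332]
```

View pics/side9.png

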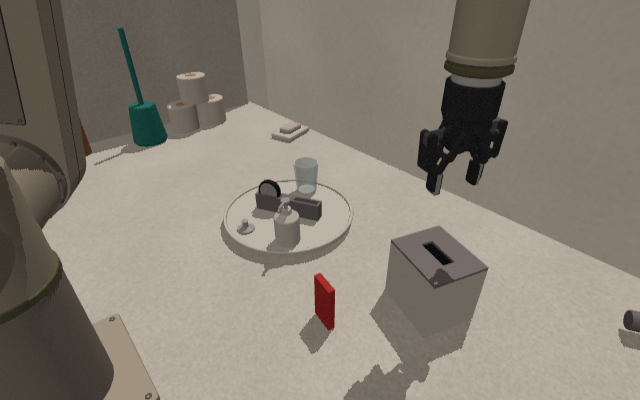

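View pics/wrist9.png

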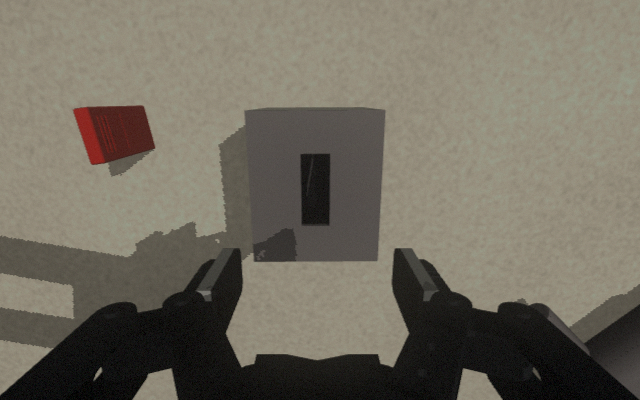

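Nothing stands above the lid, and the slot at about (315,190) in the wrist view shows only the dark interior. The mirror and tumbler are where they were. I'll do one last check and hand in.

Run:
```python
from h import *
np.set_printoptions(precision=4,suppress=True)
st=robot.state(); p,d=optics.capture("wrist"); C=cloud("wrist",d,T("wrist",st))
print("in slot z:",np.sort(C[156:224:6,303:328:4,2].ravel())[::6])
optics.capture("side"); M=T("side")
for t in ["case_mid","mirror_mid","tumbler_mid"]:
    for r in nets.landmark_of("side",t)[:2]: print(t,r['conf'],M[:3,:3]@np.array(r['at'])+M[:3,3])
print(robot.state()['clock']); print(robot.sign_off())
```

```text
in slot z: [0.0046 0.005  0.0056 0.0059 0.0064 0.0074 0.0239 0.0441 0.0954 0.1037
 0.104  0.1044 0.1049 0.1052]
case_mid 0.64 [ 0.3966 -0.1578  0.053 ]
mirror_mid 0.88 [0.5231 0.1992 0.0792]
tumbler_mid 0.83 [0.6475 0.2061 0.0708]
15.65
the job is handed in; nothing more can be done
None
```

The blade case is completely inside the blade bank. I handed the job in at 15.65 s, with the gripper open and raised clear.

- **Placing:** I gripped the case across its 14 mm thickness, lifted it straight out of its bay, turned it to match the slot and lowered it in. I let go with about 48 mm of it, nearly half, in the slot.
- **Case:** The depth reading through the slot puts the case's top about 25 mm below the lid, at 0.105 m. Nothing stands above the lid.
- **Mirror and tumbler:** Both are still in place, within a few millimetres of where they were first measured. The only thing the network still reports as the case is the red look-alike, which I did not touch.
- **Forces:** Wrist force stayed within about 2 N in every reading I took.
- **Disagreement:** One alignment reading before the grasp was taken while the arm was still settling and was a few millimetres off. I re-measured once the arm was still and corrected it before closing the gripper.

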